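Lock the bayonet plug into the bench fixture and hold it

TASK

Press the fixture's treadle down to its stop so that the spring shutter swings off the socket, and let the treadle come back up. Then take the loose steel plug with the flat bar handle, push it into the socket, lugs through the two slots, until its flange is flush on the housing, and twist it a quarter turn clockwise (seen from above) against the spring to the stop. Finish still holding it there, fully home and turned, because the springs lift it and turn it back if you let go, and leave everything else on the bench where it is.

Things in the scene. Friction and masses are not known exactly. Their poses are not given: they have to be found in the camera images.
- station: The fixture, fixed to the bench: grey base 230 x 165 x 12 mm carrying the aluminium socket housing (70 x 70 mm, flat top 50 mm above the bench), shutter and treadle. Origin on the bench under the socket's centre; x along the two lug slots and away from the treadle's pad, y to the treadle's side, z up.
- socket_mouth (a point): Centre of the socket's mouth, level with the housing's flat top; axes as the fixture. Round hole 31 mm across, with two slots along +x and -x, 14 mm wide, ending 23.5 mm from the centre; all is 1.5 mm wider in the top 3 mm. The roof around it is 8 mm thick, the space under it free for the lugs to turn clockwise only. A 3 mm shutter covers it at the start.
- plunger (a joint): Travel of the spring plunger inside the socket, its top 6 mm below the mouth at rest (0), 0.012 m pressed when the plug is fully home; 3 N at first, 10 N there, always pushing the plug out.
- treadle_pad (a point): Centre of the top of the treadle's rubber pad (52 mm along the fixture's x, 44 mm along y): 85 mm to -x, 60 mm to +y of the mouth and 2 mm higher. Pressing it straight down lowers it about 27 mm to the stop; 3 N at first, 8 N at the stop.
- treadle (a joint): Angle of the treadle, hinged at its far (+x) end: 0 up (its spring returns it), 0.15 rad at its stop. Past about 0.09 its tooth lets the shutter go.
- shutter (a joint): Angle of the steel shutter, a disc 54 mm wide on a vertical pin at the fixture's -y side: about 0.05 covers the mouth (start), 1.5 rad fully open. The treadle's tooth holds it shut; once released its spring swings it to the fixture's +x, -y corner in about a second and keeps it open.
- rotor (a joint): Turn of the spring rotor in the socket: 0 at rest, 1.35 rad at its stop, clockwise from above. The lugs push its pegs after about 0.15 rad of play, so at the stop the plug is about 1.5 rad from the slots. Torque 0.03 to 0.11 N m, always turning it back.
- plug_grip (a point): Point to grip on the loose steel plug: on its axis, in its flat bar handle, 46 mm above its underside; z up, x along the bar (and the lugs). The bar is 40 mm (x) by 12 mm (y, grip width), from 23 mm below to 14 mm above this point. Fully home, this point is 28 mm above the mouth; the lugs are below the roof and can turn when it is 32 mm or less above it.
- plug: The plug, 0.15 to 0.3 kg, standing upright on the bench; origin at the centre of its underside, axes as plug_grip. Shank 26 mm across, 18 mm long, with two lugs at its foot along +x and -x (42 mm tip to tip, 9 mm wide, 6 mm high); flange 50 mm across, 5 mm thick on it; then the bar. The same after a half turn.
- knob_plug: another steel plug, 50 mm tall, with a round knob and no lugs, a bystander, origin at its underside; leave it alone
- pliers: steel pliers lying flat, 170 mm, origin at its underside; leave it alone
- ruler: thin steel ruler lying flat, 160 mm, origin at its underside; leave it alone
- saw: piercing saw with a bowed dark frame and black handle, lying flat, origin at its underside; leave it alone
- tin: round metal tin, 60 mm wide, 50 mm tall, origin at its underside; leave it alone
- hammer: small hammer lying flat, origin at its underside; leave it alone
- bench_brush: small hand brush lying flat, 180 mm, origin at its underside; leave it alone
Mind the look-alikes: they are no part of the job. Leave any pink or red look-alike of the plug alone.

How it is judged:
By the outcome, as a careful person would: the job done as asked, in the order asked, and still so for the second after the job is handed in, while the arm keeps its last pose, push and grip.
It also fails if it takes over 58 s, if anything falls off the work surface, if the arm or the gripper's body presses on something with over 40 N, if the wrist force passes 120 N, or if a joint passes its speed limit or range.

ROBOT

A 6-joint arm with a two-finger parallel gripper is mounted at the origin on the work surface. World frame = base frame: x ahead of the robot, y to its left, z up, the work surface at z = 0. Lengths are in m, angles in rad, forces in N, time in s.
With the tool pointing down it reaches from about 0.375 to 0.925 m from the base axis. Payload 5.7 kg.
Tool frame: the origin (TCP) lies on the centre line of the jaws, within the pads' length; the fingertips stand ahead of it and the grasp point (between the pads) lies 8 mm behind it (tcp_to_tips is the z of the fingertips in the tool frame, in m); z points along the fingers, y is the line along which they close (so a half turn about z gives the same grasp; the last joint's range is limited). The gripper opens to 88 mm and grips with 3 to 60 N. Pads are 20 mm wide; open, the fingers measure 115 mm over their backs; the gripper's body (75 mm by 178 mm) begins 61 mm behind the grasp point.
Start: joints at [1.016, 0.359, 1.51, -0, 1.272, -0.115], TCP at [0.255, 0.543, 0.234] pointing down, gripper open.
Joint ranges: [-2.97, 2.97], [-1.01, 2.36], [0.21, 2.38], [-0.96, 4.11], [0.2, 2.71], [-2.98, 2.98]. Speed limits (rad/s): [2.39, 2.39, 3.14, 3.14, 3.14, 3.14].

INTERFACE

Orientations are given as a 3x3 rotation matrix whose columns are the frame's x, y, z axes.
In Python, from station import * gives the robot as it stands.
- The arm moves only by the tool arm_command, never from a script. Its argument "deltas" is a list of rows, each a list of 6 numbers: the shift along the world's x, y, z in m, then the turn, a rotation vector about the world's x, y, z in degrees. A call has exactly 8 rows; each row shifts and turns the commanded pose from where the row before left it; what a row does not reach is not made up. A row lasts 1/12 s, in which the tool goes at most 41.7 mm and 7.16 degrees, less where a joint would pass 70% of its speed; a pose out of reach is approached as far as the arm can. A call is refused whole if a number of a shift passes 0.0417 or a number of a turn 7.16, either way. A call with a gripper value outside its range is refused whole. "claw" is the finger opening in m, from 0 to 0.0878, set as the call begins (left out, the last holds). The fingers move at their own pace and stop on an object; "squeeze" is the grip in N (left out, the last holds). Time passes only in rows, so rows that do not move let the fingers close, or fill a call up. It gives the time, the measured TCP pose, the force, the opening and the grip force at its end, in the units of the state.
- read_state(): the state, without advancing time (a new reading comes with each control period).
- camera(name): name is "scene" or "top"; returns the picture (480x640x3 uint8, red, green, blue); there is no depth.
- camera_params(name): a dict with "fx", "fy", "cx", "cy" (pixels), "T" (4x4, takes a point from camera to world coordinates). Camera axes: x right, y up, looking along -z (the intrinsics and any distortion apply to the point x, -y, -z); pixel columns grow to the right and rows downward; lengths in m; the calibration is good to about 2 mm. A picture is of the moment at which its call begins. camera_params takes no time and is no camera call.
- hand_in(): hands the job in; it is judged then, once.
The state is a dict: "time": time; "q": joint angles; "qd": joint speeds; "effort": joint torques, N m; "ee_pos": TCP position; "tool_rot": TCP orientation; "contact_force": force on the tool from outside, world axes, zero at the start; "wrist_torque": the same for the moment, N m; "grip_width": finger opening in m; "grip_force": force on a finger pad.
Only numpy, scipy, OpenCV 4.12 (cv2) and the standard library are available. Lean on these libraries where they do the work, as an engineer would, in place of code of your own. Each camera call takes 0.05 s, during which the arm holds its last target. There are 200 camera calls.

## Working session

There is one attempt and no reset: what is moved stays moved. The work goes in short steps, Python scripts to look and compute and a tool call to move; the robot and the scene stay as the last step left them, time stands still between calls to the robot, and variables do not carry over. Pictures are saved under pics/ and viewed, at most 10 in all, crops included, and the job is handed in when it is done.

Besides the shell and the picture viewer there is one more tool, called by a JSON object that holds its "fn" and its "kwargs", one argument or row to a line. arm_command: Moves the arm, as the interface text tells. Its arguments: {"type":"object","properties":{"deltas":{"type":"array"},"claw":{"type":"number"},"squeeze":{"type":"number"}},"required":["deltas"]}

```bash
mkdir -p pics; python3 - <<'E'
from station import *
import cv2, numpy as np
for n in ("scene","top"):
    cv2.imwrite(f"pics/{n}0.png",camera(n)[:,:,::-1])
    p=camera_params(n); print(n,{k:(np.round(v,4).tolist() if k=="T" else v) for k,v in p.items()})
s=read_state(); print(s)
E
```

```text
scene {'fx': 597.4844484952914, 'fy': 597.4844484952914, 'cx': 326.28649237442914, 'cy': 244.04857417998207, 'T': [[0.7674, -0.404, 0.4979, 1.2821], [0.6409, 0.4607, -0.614, -0.9035], [0.0187, 0.7903, 0.6125, 0.9849], [0.0, 0.0, 0.0, 1.0]]}
top {'fx': 475.57129939804935, 'fy': 475.57129939804935, 'cx': 323.0918324769567, 'cy': 241.86704222630556, 'T': [[0.0278, 0.9935, -0.1102, 0.4368], [-0.9996, 0.027, -0.0086, 0.0505], [-0.0056, 0.1104, 0.9939, 1.0583], [0.0, 0.0, 0.0, 1.0]]}
{'time': 0.1, 'q': array([ 1.01588710e+00,  3.59424640e-01,  1.51128763e+00, -5.64871349e-06,
        1.27246808e+00, -1.15115491e-01]), 'qd': array([-1.09239531e-03,  3.71170487e-04, -1.98541413e-03,  8.91026619e-05,
       -1.32444965e-03, -8.92964949e-04]), 'effort': array([ 2.49958121e-04, -5.16357851e+01, -2.71406919e+01,  6.78255432e-02,
        2.76903401e-02, -2.62938283e-05]), 'ee_pos': array([0.25516483, 0.54240513, 0.2329125 ]), 'tool_rot': array([[-9.04840134e-01,  4.25750678e-01, -8.31912407e-04],
       [ 4.25751454e-01,  9.04839141e-01, -1.35230117e-03],
       [ 1.77003768e-04, -1.57780429e-03, -9.99998740e-01]]), 'contact_force': array([ 0.30738796,  0.4739366 , -0.31125712]), 'wrist_torque': array([ 0.06152441,  0.00191398, -0.00226693]), 'grip_force': 0.0, 'grip_width': 0.08778285976277132}
```

View pics/top0.png

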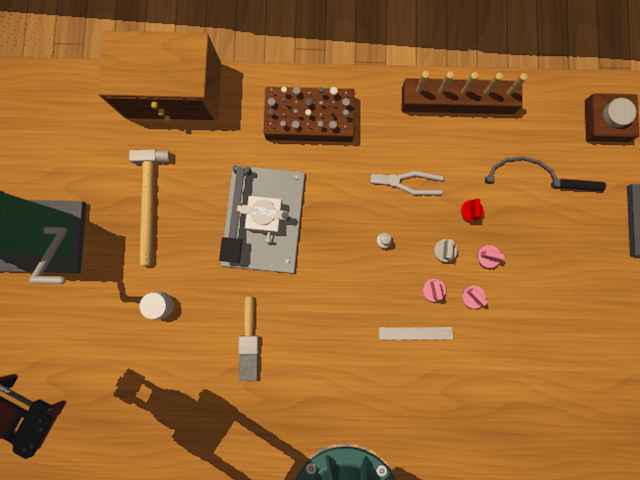

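View pics/scene0.png

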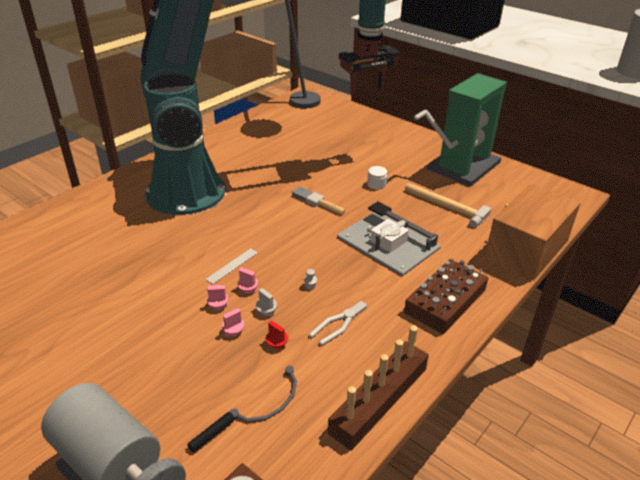

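The top view shows the fixture at about (264,215), with its black pad at (231,250). The candidates are:
- Grey bar-handled plug at (446,251). It fits, being steel with a flat bar.
- Grey knob plug at (385,241), which has a round knob.
- Pink plugs at (434,291), (475,297) and (490,257), and a red one at (473,211). These are look-alikes.

I'll confirm the choice in one enlarged crop and measure at the same time.

```bash
cat > h.py <<'E'
import numpy as np, cv2
from station import *
def ray(n,u,v):
    p=camera_params(n);T=np.array(p["T"])
    d=T[:3,:3]@np.array([(u-p["cx"])/p["fx"],-(v-p["cy"])/p["fy"],-1.0]); return T[:3,3],d
def onz(n,u,v,z):
    o,d=ray(n,u,v); return o+d*(z-o[2])/d[2]
def proj(n,P):
    p=camera_params(n);T=np.array(p["T"]); c=T[:3,:3].T@(np.array(P)-T[:3,3])
    return p["cx"]-p["fx"]*c[0]/c[2], p["cy"]+p["fy"]*c[1]/c[2]
def tri(a,b):
    (o1,d1),(o2,d2)=ray(*a),ray(*b); d1/=np.linalg.norm(d1); d2/=np.linalg.norm(d2)
    t=np.linalg.lstsq(np.c_[d1,-d2],o2-o1,rcond=None)[0]
    A,B=o1+d1*t[0],o2+d2*t[1]; return (A+B)/2,np.linalg.norm(A-B)
E
python3 - <<'E'
from h import *
t=cv2.imread("pics/top0.png");s=cv2.imread("pics/scene0.png")
def crop(im,x,y,w,h,W,H): return cv2.resize(im[y:y+h,x:x+w],(W,H),interpolation=cv2.INTER_CUBIC)
a=crop(t,215,160,100,75*4//5*2,400,480) # 4x
a=crop(t,215,162,100,120,400,480); b=crop(t,420,228,50,45,400,360)
c=crop(s,335,195,110,80,400,291); 
L=np.vstack([a,np.zeros((120,400,3),np.uint8)])
d=crop(s,240,275,55,50,330,300)[:240,:330]
R=np.vstack([b,np.hstack([d,np.zeros((240,70,3),np.uint8)])])
cv2.imwrite("pics/c1.png",np.hstack([L,R]))
cv2.imwrite("pics/c2.png",crop(s,335,195,110,80,800,582))
# grey masks near plug and base
hsv=cv2.cvtColor(t,cv2.COLOR_BGR2HSV)
m=((hsv[...,1]<70)&(hsv[...,2]>60)).astype(np.uint8)
n,l,st,ce=cv2.connectedComponentsWithStats(m)
for i in range(1,n):
    if st[i,4]>60 and st[i,0]>200: print(st[i],ce[i].round(1), cv2.minAreaRect(np.argwhere(l==i)[:,::-1].astype(np.float32)))
E
```

```text
[604  98  32  29 714] [619.5 112.2] ((619.4230346679688, 112.38463592529297), (27.180309295654297, 31.340560913085938), 56.3099365234375)
[486 157  75  30 286] [523.6 169.5] ((523.77880859375, 170.25209045410156), (74.3846664428711, 26.466835021972656), 4.14462423324585)
[ 221  166   84  108 6938] [264.8 217.3] ((262.5935974121094, 218.89202880859375), (73.56356048583984, 102.2479248046875), 6.225829124450684)
[371 171  73  24 712] [406.1 181.8] ((407.0, 182.5), (23.0, 72.0), 90.0)
[632 185   8  71 454] [636.2 216.9] ((635.5, 220.0), (70.0, 7.0), 90.0)
[377 233  15  15 168] [383.7 240.1] ((383.75, 240.25), (14.142135620117188, 13.435027122497559), 45.0)
[435 239  22  23 399] [445.3 249.9] ((445.5, 250.0), (22.0, 21.0), 90.0)
[379 327  74  13 834] [415.5 333.1] ((415.5, 333.0), (12.0, 73.0), 90.0)
[239 336  19  45 794] [248.1 357.2] ((248.0, 358.0), (44.0, 18.0), 90.0)
[305 462  12  13 102] [310.6 468. ] ((310.5000305175781, 468.00006103515625), (10.60660171508789, 10.60660171508789), 45.0)
[376 465  12  12 113] [381.2 470.5] ((381.5, 470.5), (11.0, 11.0), 90.0)
```

View pics/c1.png

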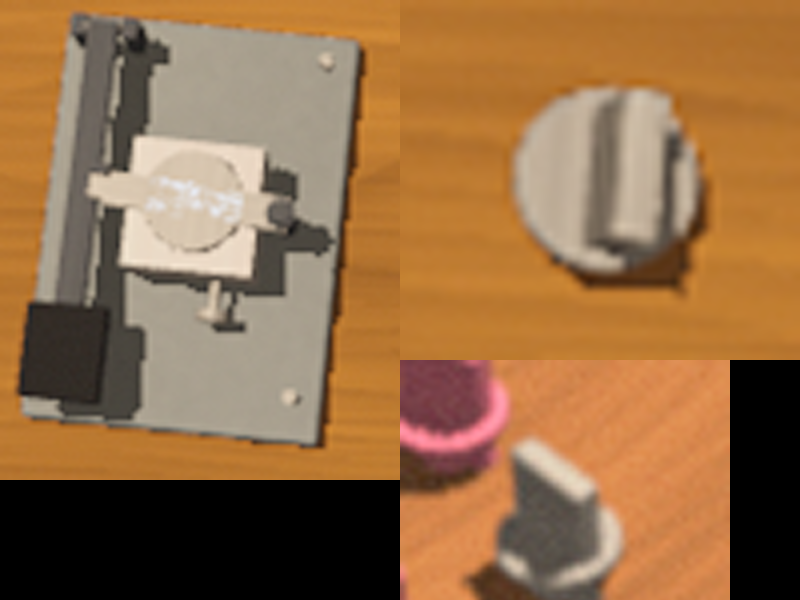

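View pics/c2.png

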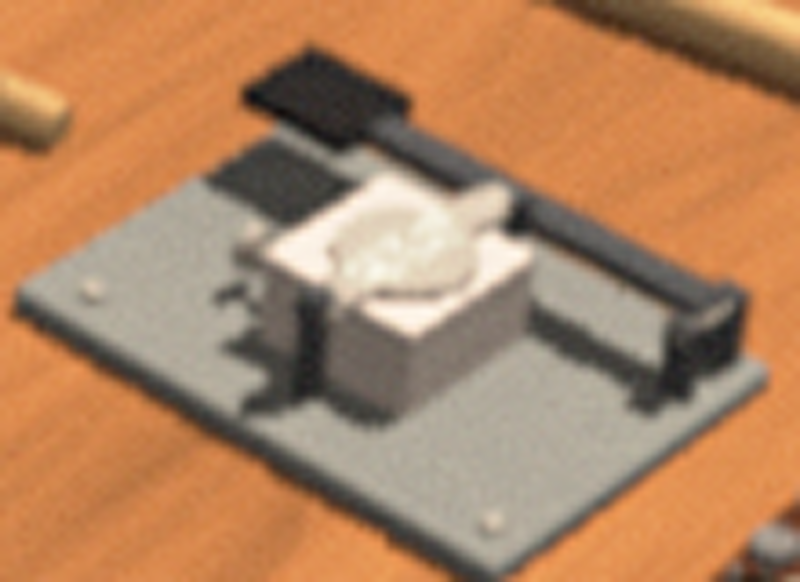

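The crop confirms it. The grey plug has a flat bar, with its top centre at top (449.8,248.4) and scene (265.8,292.6). The housing top's centre is at top (262.9,213.1) and scene (389.1,229.2). The pad's centre is at top (231,249.5) and scene (379.5,207.8).

```bash
python3 - <<'E'
from h import *
T=lambda x,y:(215+(x+.5)/4-.5,162+(y+.5)/4-.5)
S=lambda x,y:(335+(x+.5)/7.275-.5,195+(y+.5)/7.275-.5)
P=lambda x,y:(420+(x-400+.5)/8-.5,228+(y+.5)/8-.5)
Q=lambda x,y:(240+(x-400+.5)/6-.5,275+(y-360+.5)/6-.5)
def rep(name,tt,ss,z):
    A=np.array([onz("top",*p,z) for p in tt]);B=np.array([onz("scene",*p,z) for p in ss])
    print(name,"top",A.mean(0).round(4),"scene",B.mean(0).round(4),"tri",*[np.round(v,4) for v in tri(("top",*np.mean(tt,0)),("scene",*np.mean(ss,0)))])
    for X in (A,B):
        e=np.roll(X,-1,0)-X; print("  edges",np.linalg.norm(e,axis=1).round(4),"ang",np.degrees(np.arctan2(e[:,1],e[:,0])).round(1))
rep("housing",[T(135,136),T(267,148),T(251,277),T(119,265)],[S(262,255),S(385,175),S(533,245),S(408,332)],.05)
rep("pad",[T(33,301),T(109,308),T(98,403),T(21,394)],[S(245,92),S(310,48),S(410,103),S(343,143)],.052)
rep("base",[T(75,14),T(360,40),T(320,444),T(22,414)],[S(20,290),S(310,110),S(768,370),S(495,575)],.012)
rep("bar",[P(625,90),P(672,94),P(658,240),P(612,243)],[Q(517,447),Q(535,438),Q(597,490),Q(580,500)],.060)
# flange
rep("flangecentre",[P(606,178)]*4,[Q(560,547)]*4,.021)
E
```

```text
housing top [0.607  0.1904 0.05  ] scene [0.6058 0.1934 0.05  ] tri [0.607  0.1905 0.0517] 0.0011
  edges [0.0716 0.0706 0.0711 0.0706] ang [-93.7 175.2  86.3  -4.4]
  edges [0.071  0.0663 0.0734 0.0666] ang [ 86.3  -0.3 -93.3 177.6]
pad top [0.5267 0.2548 0.052 ] scene [0.5295 0.2551 0.052 ] tri [0.5277 0.2559 0.0504] 0.0024
  edges [0.0408 0.051  0.0413 0.05  ] ang [-93.7 176.1  84.9  -4.4]
  edges [0.041  0.0511 0.0388 0.0481] ang [ 88.9  -5.9 -95.4 176.5]
base top [0.6025 0.1944 0.012 ] scene [0.6052 0.1974 0.012 ] tri [0.6043 0.1971 0.0073] 0.0061
  edges [0.1616 0.2281 0.1652 0.2271] ang [-93.8 176.3  85.8  -4.6]
  edges [0.1685 0.2269 0.1626 0.2272] ang [ 86.1  -6.3 -93.7 175.2]
bar top [ 0.5409 -0.2079  0.06  ] scene [ 0.5425 -0.2063  0.06  ] tri [ 0.5417 -0.2071  0.06  ] 0.0023
  edges [0.0124 0.0389 0.0121 0.0407] ang [-93.4 174.4  95.3  -4.9]
  edges [0.0083 0.0387 0.0082 0.0392] ang [ 79.2  -8.2 -96.9 171.9]
flangecentre top [ 0.5416 -0.2082  0.021 ] scene [ 0.5435 -0.2082  0.021 ] tri [ 0.5422 -0.2079  0.02  ] 0.0015
  edges [0. 0. 0. 0.] ang [0. 0. 0. 0.]
  edges [0. 0. 0. 0.] ang [0. 0. 0. 0.]
```

```bash
python3 -c "
import station as s
print([n for n in dir(s) if n[0]!='_']); print(getattr(s,'tcp_to_tips',None))"; ls
```

```text
['Unreachable', 'camera', 'camera_params', 'hand_in', 'read_state', 'tcp_to_tips']
0.011
h.py
pics
```

{"fn": "arm_command", "kwargs": {
  "deltas": [
    [0.027,-0.028,0,0,0,2.5],
    [0.027,-0.028,0,0,0,2.5],
    [0.027,-0.028,0,0,0,2.5],
    [0.027,-0.028,0,0,0,2.5],
    [0.027,-0.028,0,0,0,2.5],
    [0.027,-0.028,-0.01,0,0,2.5],
    [0.027,-0.028,-0.01,0,0,2.5],
    [0.027,-0.028,-0.01,0,0,2.5]
  ],
  "claw": 0,
  "squeeze": 20
}}

```text
time: 0.77
ee_pos: [0.4724, 0.3173, 0.2032]
tool_rot: [[-0.996, 0.088, 0.0], [0.088, 0.996, 0.0], [-0.0, 0.0, -1.0]]
contact_force: [0.9, 0.1, 0.5]
grip_width: 0.0379
grip_force: 0.0
```

{"fn": "arm_command", "kwargs": {
  "deltas": [
    [0.018,-0.02,-0.015,0,0,0],
    [0.018,-0.02,-0.015,0,0,0],
    [0.0186,-0.0213,-0.015,0,0,0],
    [0,0,-0.025,0,0,0],
    [0,0,-0.025,0,0,0],
    [0,0,-0.02,0,0,0],
    [0,0,-0.013,0,0,0],
    [0,0,0,0,0,0]
  ]
}}

```text
time: 1.43
ee_pos: [0.5236, 0.2565, 0.0724]
tool_rot: [[-0.996, 0.091, -0.006], [0.091, 0.996, -0.002], [0.006, -0.003, -1.0]]
contact_force: [-0.5, -0.4, 0.1]
grip_width: 0.0003
grip_force: 0.0
```

{"fn": "arm_command", "kwargs": {
  "deltas": [
    [0,0,-0.006,0,0,0],
    [0,0,-0.006,0,0,0],
    [0,0,-0.006,0,0,0],
    [0,0,-0.006,0,0,0],
    [0,0,-0.006,0,0,0],
    [0,0,-0.004,0,0,0],
    [0,0,0,0,0,0],
    [0,0,0,0,0,0]
  ]
}}

```text
time: 2.1
ee_pos: [0.5263, 0.2579, 0.0418]
tool_rot: [[-0.996, 0.091, 0.001], [0.091, 0.996, 0.0], [-0.001, 0.0, -1.0]]
contact_force: [-1.6, 1.7, 6.4]
grip_width: 0.0001
grip_force: 3.1
```

{"fn": "arm_command", "kwargs": {
  "deltas": [
    [0,0,-0.002,0,0,0],
    [0,0,-0.002,0,0,0],
    [0,0,-0.002,0,0,0],
    [0,0,-0.001,0,0,0],
    [0,0,-0.001,0,0,0],
    [0,0,0,0,0,0],
    [0,0,0,0,0,0],
    [0,0,0,0,0,0]
  ]
}}

```text
time: 2.77
ee_pos: [0.5267, 0.258, 0.0361]
tool_rot: [[-0.996, 0.09, 0.002], [0.09, 0.996, 0.001], [-0.002, 0.001, -1.0]]
contact_force: [-6.8, -1.6, 24.1]
grip_width: 0.0002
grip_force: 12.3
```

At the stop (z 0.036, 24 N). I'll lift off, open the gripper and look.

{"fn": "arm_command", "kwargs": {
  "deltas": [
    [0,0,0,0,0,0],
    [0,0,0.008,0,0,0],
    [0,0,0.012,0,0,0],
    [0,0,0.02,0,0,0],
    [0,0,0.03,0,0,0],
    [0,0,0.03,0,0,0],
    [0,-0.03,0.02,0,0,0],
    [0,-0.04,0,0,0,0]
  ]
}}

```text
time: 3.43
ee_pos: [0.5298, 0.1898, 0.1584]
tool_rot: [[-0.996, 0.087, 0.01], [0.087, 0.996, 0.003], [-0.009, 0.003, -1.0]]
contact_force: [0.8, -0.7, -0.2]
grip_width: 0.0004
grip_force: 0.0
```

{"fn": "arm_command", "kwargs": {
  "deltas": [
    [0,-0.04,0,0,0,0],
    [0,-0.04,0,0,0,0],
    [0,-0.04,0,0,0,0],
    [0,-0.04,0,0,0,0],
    [0,-0.04,0,0,0,0],
    [0,-0.04,0,0,0,0],
    [0,-0.04,0,0,0,0],
    [0,0,0,0,0,0]
  ],
  "claw": 0.05
}}

```text
time: 4.1
ee_pos: [0.527, -0.0994, 0.154]
tool_rot: [[-0.995, 0.095, 0.002], [0.095, 0.995, -0.004], [-0.003, -0.004, -1.0]]
contact_force: [0.4, -0.3, 0.9]
grip_width: 0.049
grip_force: 0.0
```

```bash
python3 - <<'E'
from h import *
t=camera("top")[:,:,::-1]; s=camera("scene")[:,:,::-1]
cv2.imwrite("pics/top1.png",t);cv2.imwrite("pics/scene1.png",s)
c=lambda im,x,y,w,h,W,H:cv2.resize(im[y:y+h,x:x+w],(W,H),interpolation=cv2.INTER_CUBIC)
cv2.imwrite("pics/c3.png",np.hstack([c(t,215,162,100,120,400,480),c(s,335,195,100,120,400,480)]))
print(read_state()["ee_pos"],read_state()["time"])
E
```

```text
[ 0.52609536 -0.09406205  0.15362332] 4.2
```

View pics/c3.png

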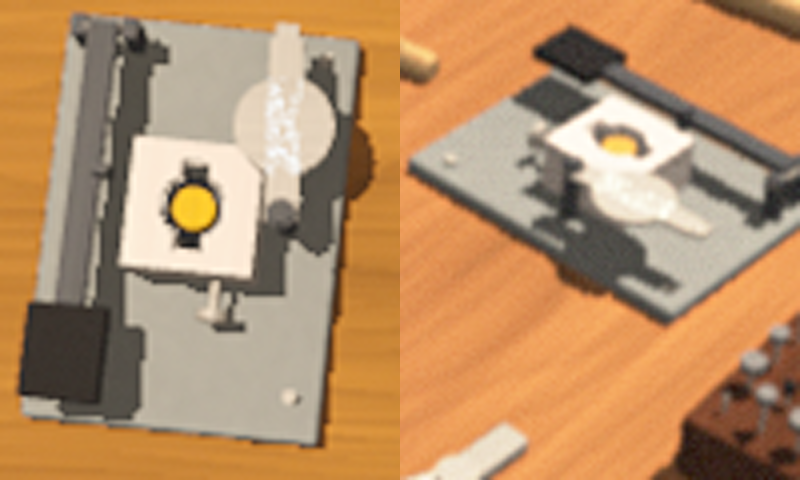

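The shutter is open at the +x,-y corner (crop (284,130)), the treadle is back up, and the yellow plunger shows in the mouth at (193,206). On to the plug.

{"fn": "arm_command", "kwargs": {
  "deltas": [
    [0.003,-0.025,-0.005,0,0,0],
    [0.003,-0.025,-0.01,0,0,0],
    [0.003,-0.025,-0.015,0,0,0],
    [0.003,-0.02,-0.015,0,0,0],
    [0.0025,-0.0135,-0.015,0,0,0],
    [0.001,-0.005,-0.01,0,0,0],
    [0,0,0,0,0,0],
    [0,0,0,0,0,0]
  ]
}}

```text
time: 4.87
ee_pos: [0.541, -0.2042, 0.0831]
tool_rot: [[-0.996, 0.09, -0.002], [0.09, 0.996, 0.001], [0.002, 0.001, -1.0]]
contact_force: [0.3, 0.5, -0.4]
grip_width: 0.0503
grip_force: 0.0
```

```bash
python3 - <<'E'
from h import *
s=read_state(); print(s["ee_pos"],s["tool_rot"][:,1],s["contact_force"])
# mouth from yellow plunger (z=.044) in both views
for n in ("top1","scene1"):
    im=cv2.imread(f"pics/{n}.png"); h=cv2.cvtColor(im,cv2.COLOR_BGR2HSV); m=np.zeros(im.shape[:2],np.uint8)
    x0,y0=(245,195) if n[0]=="t" else (375,220)
    m[y0:y0+40,x0:x0+35]=1
    yel=(m>0)&(h[...,1]>150)&(h[...,2]>150); dark=(m>0)&(im.max(2)<130)
    for nm,k,z in (("yel",yel,.044),("hole",yel|dark,.05)):
        p=np.argwhere(k)[:,::-1].astype(np.float32); r=cv2.minAreaRect(p); c=p.mean(0)
        print(n,nm,len(p),c.round(1),r,onz(n[:-1],*c,z).round(4),onz(n[:-1],*r[0],z).round(4))
E
```

```text
[ 0.5410428  -0.20418974  0.0831382 ] [0.08987629 0.99595227 0.00115684] [ 0.31046298  0.50815213 -0.41329926]
top1 yel 102 [262.9 213.6] ((263.0, 213.5), (11.0, 10.0), 90.0) [0.6072 0.191  0.044 ] [0.6074 0.1909 0.044 ]
top1 hole 349 [261.1 217.8] ((262.0, 214.5), (39.0, 34.0), 90.0) [0.5969 0.1937 0.05  ] [0.6041 0.1921 0.05  ]
scene1 yel 17 [390.8 229.9] ((398.4220275878906, 227.12083435058594), (4.625222682952881, 25.079872131347656), 66.50143432617188) [0.607  0.2003 0.044 ] [0.6152 0.224  0.044 ]
scene1 hole 403 [386.4 242.6] ((392.0, 239.5), (39.0, 34.0), 90.0) [0.6344 0.1404 0.05  ] [0.6378 0.1607 0.05  ]
```

{"fn": "arm_command", "kwargs": {
  "deltas": [
    [0,-0.001,-0.01,0,0,0],
    [0,0,-0.01,0,0,0],
    [0,0,-0.01,0,0,0],
    [0,0,-0.008,0,0,0],
    [0,0,-0.004,0,0,0],
    [0,0,0,0,0,0],
    [0,0,0,0,0,0],
    [0,0,0,0,0,0]
  ]
}}

```text
time: 5.53
ee_pos: [0.5418, -0.2071, 0.0418]
tool_rot: [[-0.996, 0.091, 0.0], [0.091, 0.996, -0.0], [-0.0, -0.0, -1.0]]
contact_force: [0.1, -0.1, -0.3]
grip_width: 0.0497
grip_force: 0.0
```

{"fn": "arm_command", "kwargs": {
  "deltas": [
    [0,0,-0.002,0,0,0],
    [0,0,-0.001,0,0,0],
    [0,0,0,0,0,0],
    [0,0,0,0,0,0],
    [0,0,0,0,0,0],
    [0,0,0,0,0,0],
    [0,0,0,0,0,0],
    [0,0,0,0,0,0]
  ],
  "claw": 0,
  "squeeze": 55
}}

```text
time: 6.2
ee_pos: [0.5416, -0.2069, 0.0387]
tool_rot: [[-0.996, 0.091, 0.0], [0.091, 0.996, -0.0], [-0.0, -0.0, -1.0]]
contact_force: [-0.3, -0.5, 0.0]
grip_width: 0.0119
grip_force: 55.0
```

{"fn": "arm_command", "kwargs": {
  "deltas": [
    [0,0,0,0,0,0],
    [0,0,0,0,0,0],
    [0,0,0.005,0,0,0],
    [0,0,0.01,0,0,0],
    [0,0,0.02,0,0,0],
    [0,0,0.025,0,0,0],
    [0,0,0.03,0,0,0],
    [0,0,0.02,0,0,0]
  ]
}}

```text
time: 6.87
ee_pos: [0.5421, -0.2072, 0.1516]
tool_rot: [[-0.996, 0.091, 0.002], [0.091, 0.996, -0.001], [-0.002, -0.001, -1.0]]
contact_force: [0.8, -0.4, -1.6]
grip_width: 0.0116
grip_force: 55.0
```

{"fn": "arm_command", "kwargs": {
  "deltas": [
    [0.006,0.03,0,0,0,0],
    [0.006,0.04,0,0,0,0.3],
    [0.006,0.04,0,0,0,0.3],
    [0.006,0.04,0,0,0,0.3],
    [0.006,0.04,0,0,0,0.3],
    [0.006,0.04,0,0,0,0],
    [0.006,0.04,0,0,0,0],
    [0.006,0.04,0,0,0,0]
  ]
}}

```text
time: 7.53
ee_pos: [0.5893, 0.1051, 0.1494]
tool_rot: [[-0.998, 0.07, 0.0], [0.07, 0.998, -0.0], [-0.0, -0.0, -1.0]]
contact_force: [0.8, 0.0, -2.6]
grip_width: 0.0118
grip_force: 55.0
```

{"fn": "arm_command", "kwargs": {
  "deltas": [
    [0.006,0.04,0,0,0,0],
    [0.006,0.03,0,0,0,0],
    [0.005,0.018,-0.01,0,0,0],
    [0,0,-0.01,0,0,0],
    [0,0,-0.01,0,0,0],
    [0,0,0,0,0,0],
    [0,0,0,0,0,0],
    [0,0,0,0,0,0]
  ]
}}

```text
time: 8.2
ee_pos: [0.6064, 0.1898, 0.1188]
tool_rot: [[-0.997, 0.071, -0.001], [0.071, 0.997, -0.0], [0.0, -0.0, -1.0]]
contact_force: [-0.1, -0.7, -1.4]
grip_width: 0.0118
grip_force: 55.0
```

```bash
python3 - <<'E'
from h import *
t=camera("top")[:,:,::-1]; s=camera("scene")[:,:,::-1]
cv2.imwrite("pics/top2.png",t);cv2.imwrite("pics/scene2.png",s)
st=read_state(); print(st["ee_pos"],st["tool_rot"].round(3).tolist())
c=lambda im,x,y,w,h,W,H:cv2.resize(im[y:y+h,x:x+w],(W,H),interpolation=cv2.INTER_CUBIC)
cv2.imwrite("pics/c4.png",np.hstack([c(t,225,165,75,90,400,480),c(s,350,165,75,90,400,480)]))
E
```

```text
[0.60692202 0.19005882 0.11922992] [[-0.997, 0.071, 0.001], [0.071, 0.997, -0.0], [-0.001, -0.0, -1.0]]
```

View pics/c4.png

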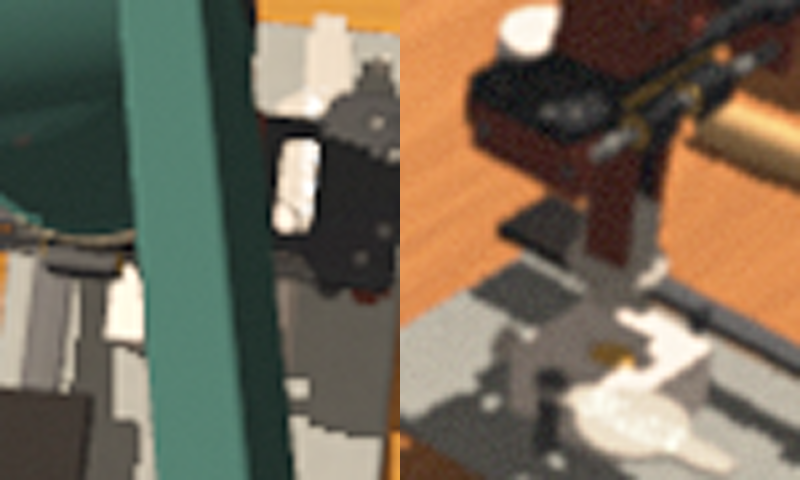

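The arm blocks the top view. The scene view shows the plug upright over the mouth, with the plunger visible at crop (610,352). I'll lower it while watching the force.

{"fn": "arm_command", "kwargs": {
  "deltas": [
    [0,0.001,-0.006,0,0,0],
    [0,0,-0.008,0,0,0],
    [0,0,-0.007,0,0,0],
    [0,0,-0.004,0,0,0],
    [0,0,-0.003,0,0,0],
    [0,0,-0.003,0,0,0],
    [0,0,-0.002,0,0,0],
    [0,0,0,0,0,0]
  ]
}}

```text
time: 8.97
ee_pos: [0.6063, 0.1921, 0.0851]
tool_rot: [[-0.998, 0.07, -0.001], [0.07, 0.998, -0.0], [0.001, -0.0, -1.0]]
contact_force: [0.1, -0.1, -2.1]
grip_width: 0.012
grip_force: 55.0
```

{"fn": "arm_command", "kwargs": {
  "deltas": [
    [0,0,-0.002,0,0,0],
    [0,0,-0.002,0,0,0],
    [0,0,-0.002,0,0,0],
    [0,0,-0.002,0,0,0],
    [0,0,-0.001,0,0,0],
    [0,0,0,0,0,0],
    [0,0,0,0,0,0],
    [0,0,0,0,0,0]
  ]
}}

```text
time: 9.63
ee_pos: [0.6069, 0.1922, 0.077]
tool_rot: [[-0.998, 0.07, 0.001], [0.07, 0.998, 0.0], [-0.001, 0.0, -1.0]]
contact_force: [-0.2, 0.1, 4.7]
grip_width: 0.0118
grip_force: 55.0
```

Inside and pressing on the plunger, with no side force. Continuing down to the flange.

{"fn": "arm_command", "kwargs": {
  "deltas": [
    [0,0,-0.002,0,0,0],
    [0,0,-0.002,0,0,0],
    [0,0,-0.002,0,0,0],
    [0,0,-0.0015,0,0,0],
    [0,0,-0.001,0,0,0],
    [0,0,0,0,0,0],
    [0,0,0,0,0,0],
    [0,0,0,0,0,0]
  ]
}}

```text
time: 10.3
ee_pos: [0.607, 0.1922, 0.0707]
tool_rot: [[-0.998, 0.07, 0.002], [0.07, 0.998, 0.0], [-0.002, 0.0, -1.0]]
contact_force: [-5.9, -1.8, 23.6]
grip_width: 0.0118
grip_force: 55.0
```

Flush at z 0.0707, as predicted. Twisting clockwise.

{"fn": "arm_command", "kwargs": {
  "deltas": [
    [0,0,0,0,0,-4],
    [0,0,0,0,0,-6],
    [0,0,0,0,0,-6],
    [0,0,0,0,0,-6],
    [0,0,0,0,0,-6],
    [0,0,0,0,0,-6],
    [0,0,0,0,0,-6],
    [0,0,0,0,0,-5]
  ]
}}

```text
time: 10.97
ee_pos: [0.6078, 0.1915, 0.0707]
tool_rot: [[-0.653, 0.758, 0.003], [0.758, 0.653, -0.001], [-0.002, 0.002, -1.0]]
contact_force: [-3.7, -3.9, 20.7]
grip_width: 0.0122
grip_force: 55.0
```

```bash
python3 -c "
from h import *
s=read_state();y=s['tool_rot'][:,1];print(s['ee_pos'],np.degrees(np.arctan2(y[1],y[0])),s['contact_force'],s['wrist_torque'],s['q'])"
```

```text
[0.60777284 0.19151736 0.07067913] 40.754760377310326 [-3.72594592 -3.93332383 20.69882285] [-0.6626241   0.94233939  0.2457667 ] [ 0.19775847  0.58258226  1.58260455 -0.00171648  0.9738745  -0.51258138]
```

{"fn": "arm_command", "kwargs": {
  "deltas": [
    [0,0,0,0,0,-6],
    [0,0,0,0,0,-6],
    [0,0,0,0,0,-6],
    [0,0,0,0,0,-6],
    [0,0,0,0,0,-6],
    [0,0,0,0,0,-5],
    [0,0,0,0,0,-4],
    [0,0,0,0,0,0]
  ]
}}

```text
time: 11.63
ee_pos: [0.6072, 0.1914, 0.0707]
tool_rot: [[-0.032, 0.999, 0.002], [0.999, 0.032, -0.001], [-0.001, 0.002, -1.0]]
contact_force: [-5.4, -4.4, 22.5]
grip_width: 0.0117
grip_force: 55.0
```

```bash
python3 -c "
from h import *
s=read_state();y=s['tool_rot'][:,1];print(s['ee_pos'],np.degrees(np.arctan2(y[1],y[0])),s['contact_force'],s['wrist_torque'],s['q'])"
```

```text
[0.60718265 0.19138644 0.07065057] 1.8250000935329027 [-5.39044497 -4.42074505 22.45190486] [-0.71441092  1.14070787 -0.04640606] [ 1.97670946e-01  5.82382703e-01  1.58312398e+00 -1.57533771e-03
  9.74637672e-01  1.66703103e-01]
```

{"fn": "arm_command", "kwargs": {
  "deltas": [
    [0,0,0,0,0,-1],
    [0,0,0,0,0,-1],
    [0,0,0,0,0,-1],
    [0,0,0,0,0,-1],
    [0,0,0,0,0,0],
    [0,0,0,0,0,0],
    [0,0,0,0,0,0],
    [0,0,0,0,0,0]
  ]
}}

```text
time: 12.3
ee_pos: [0.6071, 0.1914, 0.0707]
tool_rot: [[0.034, 0.999, 0.002], [0.999, -0.034, -0.001], [-0.001, 0.002, -1.0]]
contact_force: [-5.4, -4.9, 23.5]
grip_width: 0.0116
grip_force: 55.0
```

```bash
python3 -c "
from h import *
s=read_state();y=s['tool_rot'][:,1];print(s['ee_pos'],np.degrees(np.arctan2(y[1],y[0])),s['contact_force'],s['wrist_torque'],s['q'])"
```

```text
[0.60711496 0.19138965 0.07067228] -1.9214577656327227 [-5.3916886  -4.92530867 23.45778644] [-0.6009604   1.19414123  0.44272608] [ 0.19777594  0.58232159  1.58318123 -0.00173839  0.97471907  0.23228755]
```

{"fn": "arm_command", "kwargs": {
  "deltas": [
    [0,0,0,0,0,-0.5],
    [0,0,0,0,0,-0.5],
    [0,0,0,0,0,-0.5],
    [0,0,0,0,0,0],
    [0,0,0,0,0,0],
    [0,0,0,0,0,0],
    [0,0,0,0,0,0],
    [0,0,0,0,0,0]
  ]
}}

```text
time: 12.97
ee_pos: [0.6071, 0.1913, 0.0707]
tool_rot: [[0.059, 0.998, 0.002], [0.998, -0.059, -0.001], [-0.001, 0.002, -1.0]]
contact_force: [-5.4, -4.0, 23.1]
grip_width: 0.0116
grip_force: 55.2
```

```bash
python3 -c "
from h import *
s=read_state();y=s['tool_rot'][:,1];print(s['ee_pos'],np.degrees(np.arctan2(y[1],y[0])),s['contact_force'],s['wrist_torque'],s['grip_width'])
t=camera('top')[:,:,::-1]; s=camera('scene')[:,:,::-1]
c=lambda im,x,y,w,h,W,H:cv2.resize(im[y:y+h,x:x+w],(W,H),interpolation=cv2.INTER_CUBIC)
cv2.imwrite('pics/c5.png',np.hstack([c(t,225,165,75,90,400,480),c(s,350,175,75,90,400,480)]))
"
```

```text
[0.60710599 0.1913428  0.07068177] -3.3726932218186287 [-5.37348355 -4.02187134 23.05568095] [-0.64716346  1.04975337  0.76614504] 0.011647578598569564
```

View pics/c5.png

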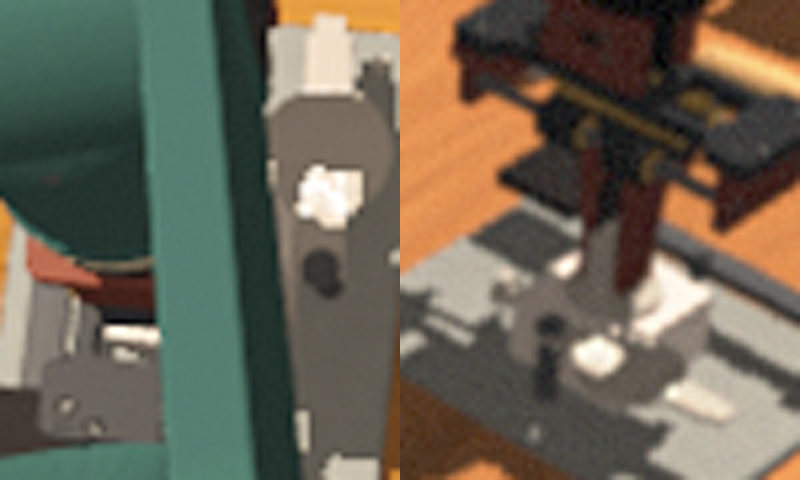

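The picture shows the flange seated on the housing at crop (610,290). TCP z is 0.0707 and the tool has turned about 89°. Torque rose from 0.44 to 0.77 N m over the last 1.5°, so the plug is hard against the stop.

```bash
python3 -c "
from station import *
print(hand_in())"
```

```text
the job is handed in; nothing more can be done
None
```

I pressed the treadle to its stop and the shutter swung open. The treadle came back up, and I then seated the plug flush and turned it clockwise to its stop; the arm is still holding it there. I handed the job in at about 13 s of the 58 s allowed; `hand_in()` returned no verdict.

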